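Prop open the first-aid case and take out the jar

ROBOT

A 7-joint arm with a two-finger parallel gripper is mounted at the origin on the work surface. World frame = base frame: x ahead of the robot, y to its left, z up, the work surface at z = 0. Lengths are in m, angles in rad, forces in N, time in s.
With the tool pointing down it reaches from about 0.4 to 0.85 m from the base axis. Payload 4.4 kg.
Tool frame: the origin (TCP) lies at the very end of the fingers, on their centre line; the grasp point (between the pads) lies 19 mm behind it; z points along the fingers, y is the line along which they close (so a half turn about z gives the same grasp; the last joint's range is limited). The gripper opens to 94 mm and grips with 3 to 60 N. Pads are 16 mm wide; open, the fingers measure 119 mm over their backs; the gripper's body (75 mm by 177 mm) begins 78 mm behind the grasp point.
Start: joints at [1.061, 0.628, 0.038, 1.517, -0.027, 0.996, -0.02], TCP at [0.279, -0.587, 0.205] pointing down, gripper open.
Joint ranges: [-3.06, 3.06], [-0.37, 2.12], [-1.25, 1.32], [0.18, 2.47], [-1.1, 4.24], [0.23, 1.98], [-2.94, 2.94]. Speed limits (rad/s): [2.57, 2.57, 3.14, 3.14, 3.14, 3.14, 3.14].

INTERFACE

Orientations are given as [roll, pitch, yaw] about the fixed x, y, z axes, in that order (R = Rz(yaw) Ry(pitch) Rx(roll)).
In Python, from cell import * gives the robot as it stands. The module is installed in compiled form; this text tells all that it offers.
- The arm moves only by the tool step_arm, never from a script. Its argument "commands" is a list of rows, each a list of 7 numbers: the turn, a rotation vector about the tool's x, y, z in degrees, then the shift along the tool's x, y, z in mm, then the finger opening in mm, from 0 to 94. A call has 1 to 20 rows; each row is the pose to reach, as a shift and turn from the pose commanded when the call began, along the tool's axes at that moment; what a row does not reach only later rows make up. A row lasts 1/10 s, in which the tool goes at most 50 mm and 8.59 degrees, less where a joint would pass 70% of its speed; a pose out of reach is approached as far as the arm can. A call with a gripper value outside its range is refused whole. The fingers move at their own pace and stop on an object; "newtons" is the grip in N (left out, the last holds). Time passes only in rows, so rows that repeat a pose let the fingers close. It gives the time, the measured TCP pose, the force, the opening and the grip force at its end, in the units of the state.
- observe(): the state, without advancing time (a new reading comes with each control period).
- read_camera(name): name is "scene" or "side" or "wrist"; returns a dict with "img" (400x640x3 uint8, red, green, blue), "range_z" (400x640 float32, m along the optical axis (not along the pixel's ray), 0 where there is no reading), "fx", "fy", "cx", "cy" (pixels), "R" (3x3) and "t" (3): a world point X has camera coordinates R X + t; the wrist camera has in their place "mount" (4x4, takes a point from camera to tool coordinates, whose origin is the TCP and whose axes are the flange's). Camera axes: x right, y down, z forward; pixel columns grow to the right and rows downward; lengths in m; the calibration is good to about 2 mm. A picture is of the moment at which its call begins: read the wrist's pose just before it.
- hand_in(): hands the job in; it is judged then, once.
The state is a dict: "time": time; "joint_pos": joint angles; "joint_vel": joint speeds; "effort": joint torques, N m; "eef_pos": TCP position; "ee_rot": TCP orientation; "ft_force": force on the tool from outside, world axes, zero at the start; "ft_torque": the same for the moment, N m; "finger_gap": opening from 0.0 (shut) to 1.0 (fully open); "finger_force": force on a finger pad.
Only numpy, scipy, OpenCV 4.12 (cv2) and the standard library are available. Lean on these libraries where they do the work, as an engineer would, in place of code of your own. Each camera call takes 0.05 s, during which the arm holds its last target. There are 200 camera calls.

TASK

Raise the hinged flap of the first-aid case by its bar handle until the prop stay on its side drops into its notch, and let the flap rest on the stay. Then take the round screw-top jar out of the case and stand it upright in the middle of the steel tray, setting it down gently. Leave the square tin where it is in the case.

Things in the scene. Friction and masses are not known exactly. Their poses are not given: they have to be found in the camera images.
- case_hinge (a point): Middle of the hinge axis, along the back rim of the fixed first-aid case (grey open box, 200 mm front to back, 220 mm wide, rim 70 mm above the table, walls and floor 5 mm thick). x points level from the case's front to its back (front wall at x = -200 mm), y along the hinge to the case's left side, where the stay is, z up.
- flap (a joint): Angle of the white flap (200 x 220 x 6 mm plate, 0.28 to 0.44 kg) about the hinge axis: 0 closed, growing as its front edge rises, stop at 1.5 rad. A light spring (under 0.1 N m) and its weight shut it unless the stay holds it. Raised to 1.42 rad or to the stop, it lets the stay drop into its notch; let down again, it then rests on the stay at about 1.2 rad.
- flap_handle (a point): Middle of the flap's handle, a round steel bar 10 mm thick, parallel to the hinge, 94 mm clear between its two end arms. With the flap closed it stands 228 mm in front of the hinge axis and 33 mm above it (28 mm beyond the front edge of the flap, 26 mm above its top face). It turns with the flap; it can turn between the fingers.
- stay_foot (a point): Foot of the stay: centre of a 10 mm thick cross pin at the end of a 120 mm steel leg pivoted on the flap's left side, 121 mm left of the case's middle. It trails along a rail outside the case by itself as the flap rises and falls over a 9 mm step at about 1.3 rad: 20 mm below the hinge axis on the rail, 29 mm below it in the notch. It needs no touching.
- jar_center (a point): Centre, half-way up, of the round white screw-top jar standing on the floor of the case: 60 mm tall, body 42 mm and cap 44 mm in diameter, under 0.15 kg. It and the tin stand side by side, about 135 mm in front of the hinge, about 100 mm apart, which is left and which right changes. Its z axis points out of its cap.
- tin_center (a point): Centre, half-way up, of the square metal tin in the case, 44 x 44 x 55 mm. To be left in place.
- tray: Shallow fixed steel tray, 160 x 160 mm, rim 15 mm high, walls and floor 4 mm thick, on the table to the right of the case. The origin is the centre of its underside, z up.
There are look-alikes about, which are no part of the job. Leave any blue look-alike of the tray alone.

How it is judged:
By the outcome, as a careful person would: the job done as asked, in the order asked, and still so for the second after the job is handed in, with the robot touching nothing.
It also fails if it takes over 58 s, if anything falls off the work surface, if the arm or the gripper's body presses on something with over 40 N, if the wrist force passes 120 N, or if a joint passes its speed limit or range.

## Working session

There is one attempt and no reset: what is moved stays moved. The work goes in short steps, Python scripts to look and compute and a tool call to move; the robot and the scene stay as the last step left them, time stands still between calls to the robot, and variables do not carry over. Pictures are saved under pics/ and viewed, at most 10 in all, crops included, and the job is handed in when it is done.

Besides the shell and the picture viewer there is one more tool, called in YAML: its name, and indented under it one key for each argument. step_arm: Moves the arm, as the interface text tells. Its arguments: {"type":"object","properties":{"commands":{"type":"array"},"newtons":{"type":"number"}},"required":["commands"]}

```bash
mkdir -p pics; cat > h.py <<'E'
from cell import *
import numpy as np, cv2
from scipy.spatial.transform import Rotation as Ro
def save(n,c): cv2.imwrite(f'pics/{n}.png',c['img'][:,:,::-1])
def cloud(c,s=None):
    z=c['range_z'];v,u=np.mgrid[:400,:640]
    P=np.stack([(u-c['cx'])/c['fx']*z,(v-c['cy'])/c['fy']*z,z],-1)
    if 'R' in c: W=(P-c['t'])@c['R']
    else:
        M=c['mount'];T=P@M[:3,:3].T+M[:3,3]
        W=T@Ro.from_euler('xyz',s['ee_rot']).as_matrix().T+s['eef_pos']
    W[z==0]=np.nan
    return W
def tool(p,s=None):
    s=s or observe();return 1000*Ro.from_euler('xyz',s['ee_rot']).as_matrix().T@(np.array(p)-s['eef_pos'])
E
python3 - <<'E'
from h import *
s=observe();print(s)
for n in ['scene','side']:
    c=read_camera(n);save(n,c);np.savez(n+'.npz',**c)
    print(n,-c['R'].T@c['t'])
a=cv2.imread('pics/scene.png');b=cv2.imread('pics/side.png')
E
```

```text
{'time': 0.0, 'joint_pos': array([ 1.06117944,  0.62934237,  0.03843373,  1.51836743, -0.02697696,
        0.99627808, -0.02001435]), 'joint_vel': array([ 3.51065583e-04,  9.35511980e-05,  1.16435719e-03,  1.50033992e-03,
        1.14691044e-03,  8.82136879e-04, -7.27919964e-04]), 'effort': array([ 2.76204378e-05, -5.49737191e+01,  1.14338927e+00, -1.86635900e+01,
       -5.22063766e-02,  2.36390327e-02,  1.80682482e-04]), 'eef_pos': array([ 0.27884092, -0.58641482,  0.2045566 ]), 'ee_rot': array([-3.13971566e+00,  3.89872107e-05,  4.43821771e-01]), 'ft_force': array([-0.12338655, -0.00700876, -0.01416818]), 'ft_torque': array([-0.00758019,  0.00397995, -0.03260967]), 'finger_force': 0.0, 'finger_gap': 1.0031411984552305}
scene [ 0.9143592  -0.32366388  0.62551824]
side [0.37769287 0.5870926  0.66377006]
```

View pics/scene.png

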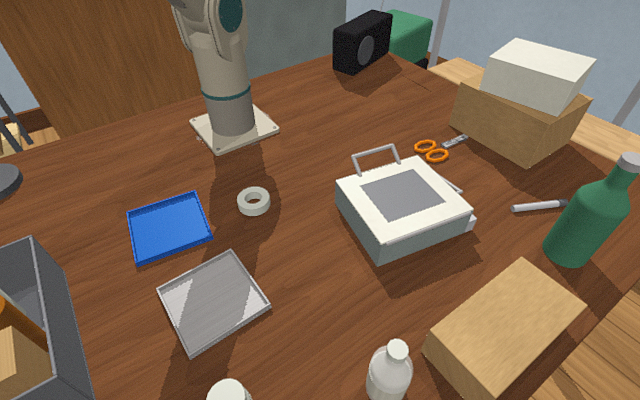

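View pics/side.png

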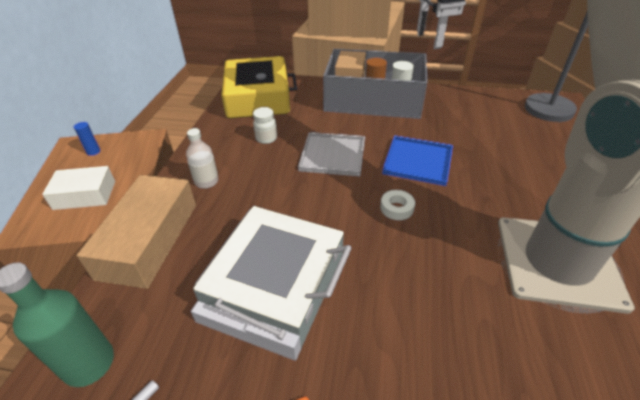

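Scene view: case with white flap at (403,200), its handle at (376,155) facing the robot; grey steel tray at (214,300), blue look-alike at (170,228). Side view: case (272,265), handle (330,272), grey tray (333,153), blue tray (419,160). The grey tray is the steel one.

```bash
python3 - <<'E'
from h import *
for n,box in [('scene',(330,140,480,265)),('side',(190,200,355,350))]:
    c=dict(np.load(n+'.npz'));W=cloud(c)
    m=np.zeros((400,640),bool);m[box[1]:box[3],box[0]:box[2]]=1
    f=m&(abs(W[...,2]-.077)<.006)
    f=cv2.morphologyEx(f.astype(np.uint8),cv2.MORPH_OPEN,np.ones((5,5)))>0
    P=W[f];r=cv2.minAreaRect((P[:,:2]*1000).astype(np.float32));print(n,'flap',np.median(P[:,2]),r,cv2.boxPoints(r).round())
    g=m&(W[...,2]>.092)&(W[...,2]<.125)
    P=W[g];print('handle',len(P));
    if len(P)>5:
        r=cv2.minAreaRect((P[:,:2]*1000).astype(np.float32));print(r,np.percentile(P[:,2],[5,50,95]),cv2.boxPoints(r).round())
for n,box in [('scene',(155,245,275,360)),('side',(295,128,370,178))]:
    c=dict(np.load(n+'.npz'));W=cloud(c)
    hsv=cv2.cvtColor(c['img'],cv2.COLOR_RGB2HSV)
    m=np.zeros((400,640),bool);m[box[1]:box[3],box[0]:box[2]]=1
    m&=(hsv[...,1]<60)&(W[...,2]<.03)
    m=cv2.morphologyEx(m.astype(np.uint8),cv2.MORPH_OPEN,np.ones((3,3)))>0
    P=W[m];r=cv2.minAreaRect((P[:,:2]*1000).astype(np.float32));print(n,'tray',r,np.percentile(P[:,2],[5,50,95]))
E
```

```text
scene flap 0.07728999189458338 ((557.2147827148438, 142.28619384765625), (226.78262329101562, 208.14022827148438), 78.60502624511719) [[433.  52.]
 [637.  11.]
 [682. 233.]
 [478. 274.]]
handle 251
((437.348388671875, 163.53994750976562), (113.2271499633789, 28.686248779296875), 79.04458618164062) [0.09326604 0.1036155  0.10726579] [[413. 111.]
 [441. 105.]
 [462. 216.]
 [434. 222.]]
side flap 0.0761836400118176 ((556.654541015625, 143.3647003173828), (224.57640075683594, 205.22637939453125), 78.53643035888672) [[434.  54.]
 [635.  13.]
 [680. 233.]
 [478. 274.]]
handle 401
((435.5882263183594, 166.69407653808594), (112.68394470214844, 25.691621780395508), 79.56596374511719) [0.09474764 0.10428808 0.10649982] [[413. 114.]
 [438. 109.]
 [458. 220.]
 [433. 224.]]
scene tray ((500.31884765625, -286.5440979003906), (174.55203247070312, 164.02090454101562), 1.4381037950515747) [0.00369305 0.00582746 0.0162321 ]
side tray ((511.249267578125, -300.04052734375), (169.36427307128906, 192.67543029785156), 1.5558600425720215) [0.00182009 0.00484877 0.01507471]
```

```bash
python3 - <<'E'
from h import *
for p in [(.45,-.2,.22),(.429,.167,.18)]: print(tool(p).round())
E
```

```text
[ 320. -276.  -15.]
[ 459. -616.   26.]
```

step_arm:
  commands:
    - [0,0,-26,160,-138,-8,94]
    - [0,0,-26,320,-276,-15,94]
    - [0,0,-26,320,-276,-15,94]
    - [0,0,-26,320,-276,-15,94]
    - [0,0,-26,320,-276,-15,94]
    - [0,0,-26,320,-276,-15,60]
    - [0,0,-26,320,-276,-15,40]
    - [0,0,-26,320,-276,-15,26]
    - [0,0,-26,320,-276,-15,26]
    - [0,0,-53,459,-616,26,26]
    - [0,0,-53,459,-616,26,26]
    - [0,0,-53,459,-616,26,26]
    - [0,0,-53,459,-616,26,26]
    - [0,0,-53,459,-616,26,26]
    - [0,0,-53,459,-616,26,26]
    - [0,0,-53,459,-616,26,26]
    - [0,0,-53,459,-616,26,26]
    - [0,0,-53,459,-616,26,26]
    - [0,0,-53,459,-616,26,26]
    - [0,0,-53,459,-616,26,26]

```text
time: 2.1
eef_pos: [0.4293, 0.1644, 0.1794]
ee_rot: [-3.142, 0.001, 1.366]
ft_force: [-0.5, -0.1, -0.5]
finger_gap: 0.275
finger_force: 0.0
```

```bash
python3 - <<'E'
from h import *
s=observe();print(s['eef_pos'],np.degrees(s['ee_rot']),s['joint_pos'].round(2),s['finger_gap'])
c=read_camera('wrist');save('w1',c);W=cloud(c,s)
z=W[...,2];d=np.hypot(W[...,0]-.43,W[...,1]-.167)
g=(z>.098)&(z<.115)&(d<.08)
P=W[g];print(len(P))
if len(P)>5:
    r=cv2.minAreaRect((P[:,:2]*1000).astype(np.float32));print(r,np.percentile(P[:,2],[5,50,95]),cv2.boxPoints(r).round())
E
```

```text
[0.42930586 0.16443515 0.17941013] [-1.79996553e+02  7.33581439e-02  7.82812753e+01] [-0.21  0.41 -0.3   2.05  0.19  0.7  -0.83] 0.27494271882477717
1755
((431.99359130859375, 166.94834899902344), (112.56951904296875, 20.47161865234375), 79.47600555419922) [0.10018996 0.1051797  0.10685898] [[412. 113.]
 [432. 110.]
 [452. 220.]
 [432. 224.]]
```

View pics/w1.png

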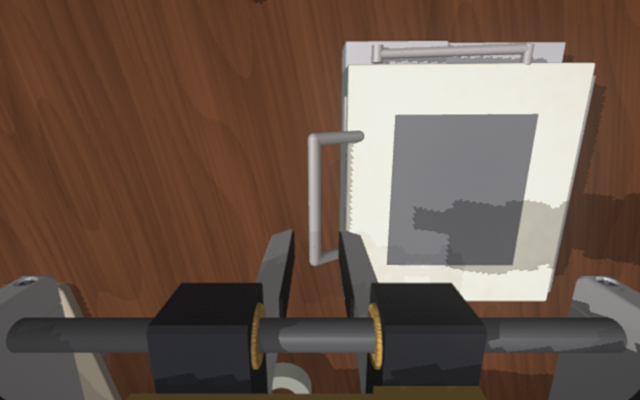

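Wrist view: the bar handle runs from (315,138) to (316,262), between the fingers' line. Its position agrees with the other views, so I descend and grip.

step_arm:
  commands:
    - [0,0,0,2,-3,40,26]
    - [0,0,0,2,-3,70,26]
    - [0,0,0,2,-3,94,26]
    - [0,0,0,2,-3,94,26]
    - [0,0,0,2,-3,94,26]
    - [0,0,0,2,-3,94,0]
    - [0,0,0,2,-3,94,0]
    - [0,0,0,2,-3,94,0]
    - [0,0,0,2,-3,94,0]
    - [0,0,0,2,-3,94,0]
    - [0,0,0,2,-3,94,0]
  newtons: 15

```text
time: 3.25
eef_pos: [0.4286, 0.1689, 0.086]
ee_rot: [3.139, -0.001, 1.368]
ft_force: [4.6, -2.0, -0.6]
finger_gap: 0.098
finger_force: 15.0
```

```bash
python3 - <<'E'
from h import *
s=observe();print(s['eef_pos'],np.degrees(s['ee_rot']),s['finger_gap'],s['finger_force'],s['ft_force'])
# grasp point arc about hinge; hinge from bar position
x=np.array([np.cos(np.radians(-11.3)),np.sin(np.radians(-11.3)),0]);Z=np.array([0,0,1])
g=s['eef_pos']
R=230.4
for th in list(np.arange(.1,1.46,.1))+[1.45,1.2]:
    a=th+np.arctan2(33,228)
    p=g+1e-3*(x*(228-R*np.cos(a))+Z*(R*np.sin(a)-33))
    print(round(th,2),tool(p,s).round(0))
E
```

```text
[0.42856534 0.16893175 0.08602062] [ 1.79823257e+02 -8.15796996e-02  7.83808204e+01] 0.09751621751360975 14.993950724601746 [ 4.58585512 -2.02425626 -0.55421456]
0.1 [  0.   4. -23.]
0.2 [  0.  11. -45.]
0.3 [  0.  20. -66.]
0.4 [  0.  31. -86.]
0.5 [   0.   44. -105.]
0.6 [   1.   59. -123.]
0.7 [   1.   75. -139.]
0.8 [   1.   93. -153.]
0.9 [   1.  113. -166.]
1.0 [   1.  133. -176.]
1.1 [   1.  155. -185.]
1.2 [   1.  177. -191.]
1.3 [   1.  199. -195.]
1.4 [   2.  222. -197.]
1.45 [   2.  234. -197.]
1.2 [   1.  177. -191.]
```

step_arm:
  commands:
    - [0,0,0,0,2,-11,0]
    - [0,0,0,0,4,-23,0]
    - [0,0,0,0,7,-34,0]
    - [0,0,0,0,11,-45,0]
    - [0,0,0,0,15,-56,0]
    - [0,0,0,0,20,-66,0]
    - [0,0,0,0,25,-76,0]
    - [0,0,0,0,31,-86,0]
    - [0,0,0,0,37,-96,0]
    - [0,0,0,0,44,-105,0]
    - [0,0,0,0,51,-114,0]
    - [0,0,0,1,59,-123,0]
    - [0,0,0,1,67,-131,0]
    - [0,0,0,1,75,-139,0]

```text
time: 4.65
eef_pos: [0.4962, 0.1551, 0.2246]
ee_rot: [-3.134, 0.003, 1.37]
ft_force: [-8.3, 0.4, 5.6]
finger_gap: 0.097
finger_force: 15.0
```

step_arm:
  commands:
    - [0,0,0,0,9,-7,0]
    - [0,0,0,0,18,-14,0]
    - [0,0,0,0,28,-21,0]
    - [0,0,0,0,38,-27,0]
    - [0,0,0,0,48,-32,0]
    - [0,0,0,0,58,-37,0]
    - [0,0,0,0,69,-42,0]
    - [0,0,0,0,80,-46,0]
    - [0,0,0,0,91,-49,0]
    - [0,0,0,0,102,-52,0]
    - [0,0,0,0,113,-54,0]
    - [0,0,0,0,124,-56,0]
    - [0,0,0,0,136,-57,0]
    - [0,0,0,0,147,-58,0]
    - [0,0,0,0,155,-58,0]
    - [0,0,0,0,162,-58,0]
    - [0,0,0,0,162,-58,0]
    - [0,0,0,0,162,-58,0]
    - [0,0,0,0,162,-58,0]

```text
time: 6.55
eef_pos: [0.6602, 0.1221, 0.2846]
ee_rot: [3.138, -0.001, 1.368]
ft_force: [-0.5, -0.0, 6.6]
finger_gap: 0.1
finger_force: 15.0
```

```bash
python3 - <<'E'
from h import *
c=read_camera('side');cv2.imwrite('pics/s2.png',cv2.resize(c['img'][150:380,170:420,::-1],None,fx=2.4,fy=2.4))
print(observe()['eef_pos'])
E
```

```text
[0.66021083 0.12202717 0.28467368]
```

View pics/s2.png

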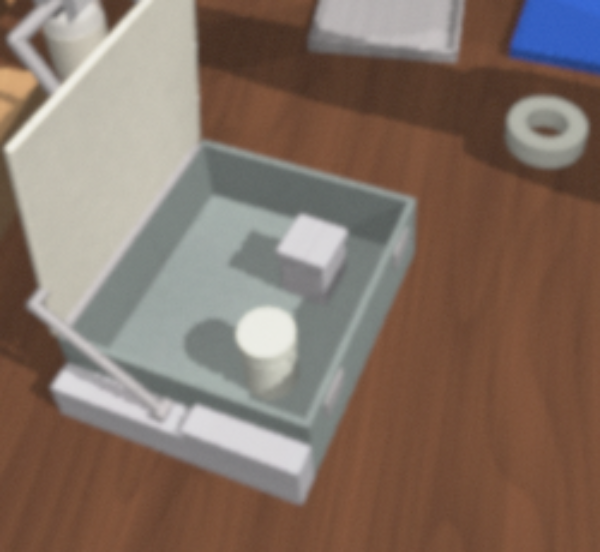

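Side crop: the flap is nearly vertical and the stay foot at (165,410) has dropped into the gap between the two rails. The jar (267,345) stands on the stay side, the tin (312,250) on the other. I lower the flap onto the stay.

step_arm:
  commands:
    - [0,0,0,0,-8,0,0]
    - [0,0,0,0,-16,0,0]
    - [0,0,0,0,-24,1,0]
    - [0,0,0,0,-31,1,0]
    - [0,0,0,0,-37,2,0]
    - [0,0,0,0,-43,3,0]
    - [0,0,0,0,-48,4,0]
    - [0,0,0,0,-52,5,0]
    - [0,0,0,0,-55,5,0]
    - [0,0,0,0,-55,5,0]

```text
time: 7.6
eef_pos: [0.6046, 0.1333, 0.2784]
ee_rot: [-3.142, 0.0, 1.369]
ft_force: [-2.1, -0.5, 7.2]
finger_gap: 0.099
finger_force: 15.0
```

step_arm:
  commands:
    - [0,0,0,0,-2,0,0]
    - [0,0,0,0,-4,1,0]
    - [0,0,0,0,-4,1,0]

```text
time: 7.9
eef_pos: [0.6013, 0.134, 0.2775]
ee_rot: [3.141, 0.0, 1.369]
ft_force: [-2.4, -1.1, 8.2]
finger_gap: 0.097
finger_force: 15.0
```

step_arm:
  commands:
    - [0,0,0,0,0,0,16]
    - [0,0,0,0,0,0,16]
    - [0,0,0,0,0,0,24]
    - [0,0,0,0,0,0,26]
    - [0,0,0,0,0,-15,26]
    - [0,0,0,0,0,-45,26]
    - [0,0,0,0,0,-60,26]
    - [0,0,0,0,-50,-60,26]
    - [0,0,0,0,-100,-60,50]
    - [0,0,0,0,-150,-60,94]
    - [0,0,0,0,-190,-60,94]
    - [0,0,0,0,-190,-60,94]
    - [0,0,0,0,-190,-60,94]

```text
time: 9.2
eef_pos: [0.4152, 0.1724, 0.337]
ee_rot: [3.14, -0.0, 1.37]
ft_force: [1.2, -0.5, 0.2]
finger_gap: 0.667
finger_force: 0.0
```

```bash
python3 - <<'E'
from h import *
s=observe();print(s['eef_pos'],np.degrees(s['ee_rot']),s['joint_pos'].round(2),s['ft_force'])
h=np.array([.655,.123]);ax=np.radians(-11.3);x=np.array([np.cos(ax),np.sin(ax)]);y=np.array([-x[1],x[0]])
def loc(W): d=W[...,:2]-h; return np.stack([d@x,d@y,W[...,2]-.07],-1)*1000
for n in ['scene','side','wrist']:
    c=read_camera(n);W=cloud(c,s);L=loc(W);np.savez(n+'2.npz',**c)
    if n!='wrist': save(n+'2',c)
    # cap of jar z .065 -> -5 ; tin top .060 -> -10
    for sg in (1,-1):
        for lo,hi in((-8,-2),(-13,-8)):
            m=(L[...,2]>lo)&(L[...,2]<hi)&(L[...,0]<-100)&(L[...,0]>-175)&(sg*L[...,1]>15)&(sg*L[...,1]<95)
            P=L[m]
            if len(P)>30:
                r=cv2.minAreaRect(P[:,:2].astype(np.float32));print(n,sg,(lo,hi),len(P),np.round(r[0]),np.round(r[1]),P.mean(0).round(),W[m].mean(0).round(3))
    # flap angle: points with z>100
    m=(L[...,2]>60)&(L[...,2]<170)&(abs(L[...,1])<90)&(L[...,0]>-100)&(L[...,0]<60)
    P=L[m]
    if len(P)>100:
        k=np.polyfit(P[:,2],P[:,0],1);print(n,'flap',len(P),np.pi/2+np.arctan(k[0]),k)
    # tray rim
    if n!='wrist':
        T=W[...,2];m=(T>.009)&(T<.02)&(np.abs(W[...,0]-.5)<.13)&(np.abs(W[...,1]+.29)<.13)
        P=W[m]*1000;r=cv2.minAreaRect(P[:,:2].astype(np.float32));print(n,'rim',len(P),r,np.percentile(P[:,0],[2,98]),np.percentile(P[:,1],[2,98]))
E
```

```text
[0.41516399 0.17242811 0.33701132] [ 1.79902317e+02 -1.77553328e-02  7.84824036e+01] [-0.16  0.21 -0.37  1.84  0.08  1.11 -0.76] [ 1.19497812 -0.47690715  0.24923376]
scene -1 (-8, -2) 62 [-134.  -55.] [35. 42.] [-136.  -58.   -7.] [0.51  0.093 0.063]
scene -1 (-13, -8) 137 [-135.  -56.] [34. 46.] [-135.  -59.   -9.] [0.511 0.091 0.061]
scene flap 4925 1.1939546039230629 [-0.3957552  6.3131971]
scene rim 1041 ((479.854248046875, -289.5711364746094), (215.96884155273438, 160.20681762695312), 1.4859651327133179) [427.21109041 588.13294204] [-368.81069175 -209.26391394]
side 1 (-8, -2) 416 [-141.   47.] [43. 43.] [-141.   48.   -5.] [0.526 0.198 0.065]
side 1 (-13, -8) 36 [-149.   59.] [41. 17.] [-150.   61.  -11.] [0.52  0.212 0.059]
side -1 (-8, -2) 39 [-136.  -48.] [38. 42.] [-135.  -47.   -8.] [0.513 0.104 0.062]
side -1 (-13, -8) 377 [-136.  -48.] [45. 44.] [-136.  -47.  -10.] [0.512 0.104 0.06 ]
side flap 1307 1.1975967253103121 [-0.39154869 -1.55079649]
side rim 388 ((506.70855712890625, -287.16851806640625), (160.4214324951172, 164.4113311767578), 1.676950216293335) [426.51511862 585.78124541] [-367.99717798 -204.91980883]
wrist 1 (-8, -2) 766 [-143.   47.] [43. 43.] [-143.   47.   -3.] [0.524 0.198 0.067]
wrist -1 (-8, -2) 350 [-137.  -48.] [43. 42.] [-137.  -49.   -7.] [0.511 0.101 0.063]
wrist -1 (-13, -8) 538 [-137.  -49.] [44. 44.] [-138.  -47.   -9.] [0.511 0.104 0.061]
wrist flap 3701 1.1962623051487469 [-0.3930885  -3.25776437]
```

```bash
python3 - <<'E'
import cv2,numpy as np
a=cv2.imread('pics/scene2.png');b=cv2.imread('pics/side2.png')
cv2.imwrite('pics/both2.png',np.vstack([cv2.resize(a[100:360,140:500],(800,578))[:300*2][::1][:289+0] if 0 else cv2.resize(a[100:360,140:500],(415,300)),cv2.resize(b[120:380,150:510],(415,300))]))
E
```

```text
(no output)
```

View pics/both2.png

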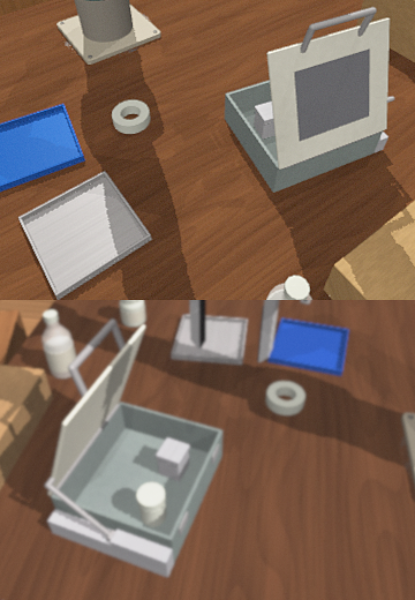

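Both views: the flap rests open on its stay, measured 1.196 rad; the jar (150,500 in the lower crop) is round, white and on the stay side, and the square tin (172,457) is on the other. The grey tray (85,235 in the upper crop) is the steel one. Jar cap height and diameter are right (z 65 mm, 43 mm).

```bash
python3 - <<'E'
from h import *
s=observe();R0=Ro.from_euler('xyz',s['ee_rot'])
ax=np.radians(-11.3);x=np.array([np.cos(ax),np.sin(ax),0]);y=np.array([-x[1],x[0],0])
Rt=Ro.from_rotvec(-y*np.radians(12))*Ro.from_euler('xyz',[np.pi,0,ax+np.pi])
zd=Rt.apply([0,0,1]);print('z',zd,'rotvec',np.degrees((R0.inv()*Rt).as_rotvec()).round(1))
g=np.array([.5245,.198,.040]);t=g+.019*zd
for d in (.11,0): print('tcp',(t-d*zd).round(3),tool(t-d*zd,s).round())
E
```

```text
z [ 0.20388125 -0.04073949 -0.9781476 ] rotvec [ -9.4  -9.4 -90. ]
tcp [0.506 0.202 0.129] [ 47.  82. 207.]
tcp [0.528 0.197 0.021] [ 47. 104. 315.]
```

step_arm:
  commands:
    - [-5,-5,-45,20,20,0,94]
    - [-5,-5,-45,20,20,0,94]
    - [-5,-5,-45,20,20,0,94]
    - [-5,-5,-45,20,20,0,94]
    - [-5,-5,-45,20,20,0,94]
    - [-9.4,-9.4,-90,47,82,100,94]
    - [-9.4,-9.4,-90,47,82,100,94]
    - [-9.4,-9.4,-90,47,82,100,94]
    - [-9.4,-9.4,-90,47,82,207,94]
    - [-9.4,-9.4,-90,47,82,207,94]
    - [-9.4,-9.4,-90,47,82,207,94]
    - [-9.4,-9.4,-90,47,82,207,94]
    - [-9.4,-9.4,-90,47,82,207,94]
    - [-9.4,-9.4,-90,47,82,207,94]

```text
time: 10.75
eef_pos: [0.5064, 0.2025, 0.1306]
ee_rot: [3.14, 0.211, 2.943]
ft_force: [-0.3, -0.2, 0.8]
finger_gap: 1.002
finger_force: 0.0
```

```bash
python3 - <<'E'
from h import *
s=observe();print(s['eef_pos'],np.degrees(s['ee_rot']).round(1),s['joint_pos'].round(2),s['ft_force'],s['finger_gap'])
c=read_camera('wrist');save('w3',c);W=cloud(c,s)
h=np.array([.655,.123]);ax=np.radians(-11.3);x=np.array([np.cos(ax),np.sin(ax)]);y=np.array([-x[1],x[0]])
d=np.hypot(W[...,0]-.5245,W[...,1]-.198)
m=(d<.04)&(W[...,2]>.058)&(W[...,2]<.075)
P=W[m];print(len(P))
if len(P)>20:
    r=cv2.minEnclosingCircle((P[:,:2]*1000).astype(np.float32));print(r,P.mean(0),cv2.minAreaRect((P[:,:2]*1000).astype(np.float32)))
R=Ro.from_euler('xyz',s['ee_rot']);zd=R.apply([0,0,1])
print('tool',tool(np.array([.5245,.198,.040])+.019*zd,s).round(1))
E
```

```text
[0.50638369 0.20253757 0.1305634 ] [179.9  12.1 168.6] [-0.2   0.55 -0.47  2.05  0.78  0.57  0.12] [-0.29602661 -0.1723675   0.83443123] 1.00193365858475
2169
((524.5999145507812, 196.61868286132812), 22.32442283630371) [0.52229222 0.19729751 0.0657697 ] ((524.5205688476562, 196.8279571533203), (42.937889099121094, 43.53351593017578), 89.99217987060547)
tool [  0.7  -1.  111.5]
```

View pics/w3.png

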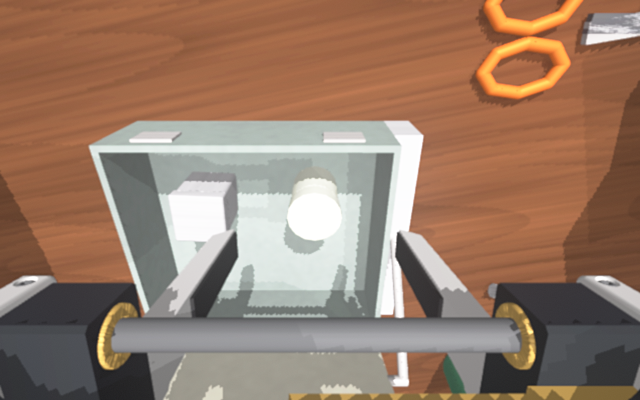

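Wrist view: the jar cap at (314,212) lies between the fingers, the tin at (205,208). At full opening the right finger would meet the case wall, so I narrow to 64 mm before going down.

step_arm:
  commands:
    - [0,0,0,0,-2,0,64]
    - [0,0,0,1,-2,20,64]
    - [0,0,0,1,-2,20,64]
    - [0,0,0,1,-2,20,64]
    - [0,0,0,1,-2,40,64]
    - [0,0,0,1,-2,60,64]
    - [0,0,0,1,-2,80,64]
    - [0,0,0,1,-2,95,64]
    - [0,0,0,1,-2,105,64]
    - [0,0,0,1,-2,111,64]
    - [0,0,0,1,-2,111,64]
    - [0,0,0,1,-2,111,64]

```text
time: 12.0
eef_pos: [0.5263, 0.1959, 0.0212]
ee_rot: [-3.142, 0.209, 2.946]
ft_force: [-1.0, 0.4, -0.9]
finger_gap: 0.681
finger_force: 0.0
```

step_arm:
  commands:
    - [0,0,0,0,0,0,38]
    - [0,0,0,0,0,0,38]
    - [0,0,0,0,0,0,38]
    - [0,0,0,0,0,0,38]
    - [0,0,0,0,0,0,38]
    - [0,0,0,0,0,0,38]
  newtons: 12

```text
time: 12.6
eef_pos: [0.5264, 0.1958, 0.0211]
ee_rot: [-3.141, 0.209, 2.946]
ft_force: [-0.3, -0.2, 4.6]
finger_gap: 0.463
finger_force: 12.0
```

step_arm:
  commands:
    - [0,0,0,-2,0,-10,38]
    - [0,0,0,-6,0,-30,38]
    - [0,0,0,-13,0,-60,38]
    - [0,0,0,-20,0,-95,38]
    - [0,0,0,-28,0,-130,38]
    - [0,0,0,-37,0,-175,38]
    - [0,0,0,-37,0,-175,38]
    - [0,0,0,-37,0,-175,38]

```text
time: 13.4
eef_pos: [0.5262, 0.1952, 0.2]
ee_rot: [-3.141, 0.21, 2.945]
ft_force: [-0.2, -0.3, -1.7]
finger_gap: 0.463
finger_force: 12.0
```

```bash
python3 - <<'E'
from h import *
s=observe();print(s['eef_pos'],np.degrees(s['ee_rot']).round(1),s['joint_pos'].round(2),s['ft_force'],s['finger_gap'])
R0=Ro.from_euler('xyz',s['ee_rot'])
for a in(-25,-51):
    print(np.degrees((R0.inv()*Ro.from_euler('z',a,degrees=True)*R0).as_rotvec()).round(1))
for p in [(.45,.19,.2),(.45,.0,.2),(.47,-.2,.17),(.5075,-.29,.12),(.5075,-.29,.0205)]: print(p,tool(p,s).round())
E
```

```text
[0.52619577 0.19524949 0.20000432] [-180.    12.   168.7] [-0.08  0.48 -0.59  1.94  0.64  0.74  0.31] [-0.24105269 -0.28119808 -1.65670132] 0.46316292514056884
[ 5.2  0.  24.5]
[10.6  0.  49.9]
(0.45, 0.19, 0.2) [ 72. -20. -15.]
(0.45, 0.0, 0.2) [  36. -206.   -8.]
(0.47, -0.2, 0.17) [ -15. -399.   34.]
(0.5075, -0.29, 0.12) [ -58. -480.   94.]
(0.5075, -0.29, 0.0205) [ -37. -479.  192.]
```

step_arm:
  commands:
    - [0,0,0,35,-10,-8,38]
    - [0,0,0,72,-20,-15,38]
    - [0,0,0,60,-60,-13,38]
    - [2.6,0,12,48,-110,-10,38]
    - [2.6,0,12,42,-160,-9,38]
    - [5.2,0,24.5,36,-206,-8,38]
    - [5.2,0,24.5,24,-254,2,38]
    - [5.2,0,24.5,10,-302,12,38]
    - [8,0,37,-2,-350,23,38]
    - [10.6,0,49.9,-15,-399,34,38]
    - [10.6,0,49.9,-36,-440,64,38]
    - [10.6,0,49.9,-50,-465,84,38]
    - [10.6,0,49.9,-58,-480,94,38]
    - [10.6,0,49.9,-58,-480,94,38]
    - [10.6,0,49.9,-58,-480,94,38]
    - [10.6,0,49.9,-58,-480,94,38]

```text
time: 15.0
eef_pos: [0.5071, -0.2878, 0.1202]
ee_rot: [-3.141, 0.208, 2.058]
ft_force: [-0.1, 0.8, -0.1]
finger_gap: 0.465
finger_force: 12.0
```

```bash
python3 - <<'E'
from h import *
s=observe();print(s['eef_pos'],np.degrees(s['ee_rot']).round(1),s['joint_pos'].round(2),s['ft_force'],s['finger_gap'])
c=read_camera('wrist');W=cloud(c,s)
T=W[...,2];m=(T>.009)&(T<.02)&(np.abs(W[...,0]-.507)<.1)&(np.abs(W[...,1]+.288)<.1)
P=W[m]*1000;print('rim',len(P),np.percentile(P[:,0],[1,99]),np.percentile(P[:,1],[1,99]))
c=read_camera('side');save('s4',c);W=cloud(c)
m=(np.hypot(W[...,0]-.507,W[...,1]+.288)<.05)&(W[...,2]>.03)&(W[...,2]<.18);P=W[m]
print(len(P))
cv2.imwrite('pics/s4.png',cv2.resize(c['img'][60:220,260:460,::-1],(600,480)))
print(tool((.5075,-.29,.0205),s).round(1))
E
```

```text
[ 0.50713381 -0.2878471   0.12016394] [-180.    11.9  117.9] [ 0.55  0.59 -0.24  1.97  0.58  0.52  0.35] [-0.13489561  0.82341841 -0.05659693] 0.46518312487660624
rim 3499 [424.22262467 584.14376805] [-367.74672326 -206.63299413]
667
[18.6 -0.6 97.9]
```

View pics/s4.png

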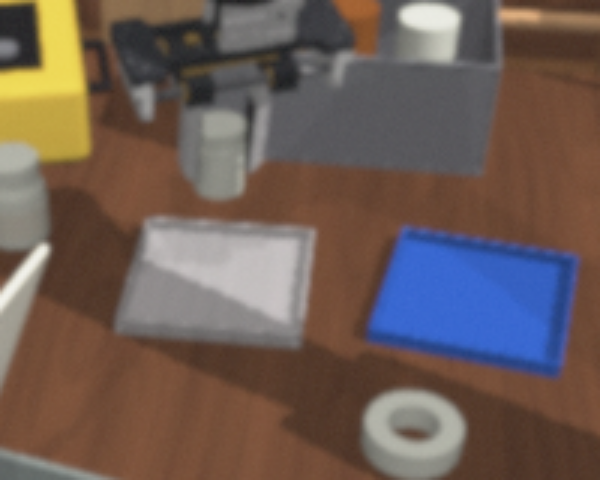

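Side crop: the jar (222,155) hangs upright between the fingers above the grey tray (215,280). I lower it, slowly at the end.

step_arm:
  commands:
    - [0,0,0,4,0,20,38]
    - [0,0,0,8,0,42,38]
    - [0,0,0,12,0,64,38]
    - [0,0,0,15,0,78,38]
    - [0,0,0,16.4,0,86,38]
    - [0,0,0,17,0,89,38]
    - [0,0,0,17.5,0,91,38]
    - [0,0,0,17.8,0,93,38]
    - [0,0,0,18,0,94,38]
    - [0,0,0,18.2,0,95,38]
    - [0,0,0,18.3,0,95.5,38]
    - [0,0,0,18.4,0,96,38]
    - [0,0,0,18.4,0,96,38]
    - [0,0,0,18.4,0,96,38]

```text
time: 16.5
eef_pos: [0.5082, -0.2918, 0.0222]
ee_rot: [-3.141, 0.21, 2.056]
ft_force: [-0.1, 0.2, -1.1]
finger_gap: 0.464
finger_force: 12.0
```

step_arm:
  commands:
    - [0,0,0,0,0,0.4,38]
    - [0,0,0,0.1,0,0.8,38]
    - [0,0,0,0.2,0,1.2,38]
    - [0,0,0,0.3,0,1.5,38]
    - [0,0,0,0.3,0,1.5,38]

```text
time: 17.0
eef_pos: [0.5082, -0.2917, 0.0206]
ee_rot: [-3.141, 0.209, 2.056]
ft_force: [-0.3, -0.3, -0.3]
finger_gap: 0.465
finger_force: 12.0
```

step_arm:
  commands:
    - [0,0,0,0,0,0.3,38]
    - [0,0,0,0.1,0,0.6,38]
    - [0,0,0,0.1,0,0.9,38]
    - [0,0,0,0.1,0,0.9,38]

```text
time: 17.4
eef_pos: [0.5084, -0.292, 0.0201]
ee_rot: [-3.141, 0.21, 2.056]
ft_force: [-1.8, 1.2, 3.9]
finger_gap: 0.459
finger_force: 12.0
```

Contact with the tray floor (about 4 N). I release and back off along the tool axis.

step_arm:
  commands:
    - [0,0,0,0,0,0,46]
    - [0,0,0,0,0,0,50]
    - [0,0,0,0,0,0,60]
    - [0,0,0,0,0,0,66]
    - [0,0,0,0,0,0,66]
    - [0,0,0,0,0,-15,66]
    - [0,0,0,0,0,-45,66]
    - [0,0,0,0,0,-90,66]
    - [0,0,0,0,0,-135,66]
    - [0,0,0,0,0,-160,66]
    - [0,0,0,0,0,-160,66]
    - [0,0,0,0,0,-160,66]

```text
time: 18.6
eef_pos: [0.4927, -0.2627, 0.1765]
ee_rot: [-3.141, 0.21, 2.055]
ft_force: [-0.1, -0.0, -0.4]
finger_gap: 0.705
finger_force: 0.0
```

```bash
python3 - <<'E'
from h import *
s=observe();print(s['time'],s['eef_pos'],s['ft_force'])
c=read_camera('wrist');W=cloud(c,s)
m=(np.hypot(W[...,0]-.507,W[...,1]+.288)<.06)&(W[...,2]>.055)&(W[...,2]<.075);P=W[m]
print('cap',len(P),P.mean(0),cv2.minEnclosingCircle((P[:,:2]*1000).astype(np.float32)),np.percentile(P[:,2],[5,95]))
T=W[...,2];m=(T>.009)&(T<.02)&(np.abs(W[...,0]-.507)<.1)&(np.abs(W[...,1]+.288)<.1)
P=W[m]*1000;print('rim',len(P),np.percentile(P[:,0],[1,99]),np.percentile(P[:,1],[1,99]))
c=read_camera('side');W=cloud(c)
h=np.array([.655,.123]);ax=np.radians(-11.3);x=np.array([np.cos(ax),np.sin(ax)])
d=(W[...,:2]-h)@x*1000;z=W[...,2]*1000-70
m=(z>60)&(z<170)&(d>-100)&(d<60)&(abs(W[...,1]-.13)<.09);k=np.polyfit(z[m],d[m],1);print('flap',np.pi/2+np.arctan(k[0]))
cv2.imwrite('pics/s5.png',cv2.resize(c['img'][80:360,170:470,::-1],(640,597)))
E
```

```text
18.6 [ 0.49273458 -0.26269664  0.17649934] [-0.06501668 -0.02903074 -0.37203   ]
cap 1614 [ 0.50585488 -0.28932815  0.06463081] ((506.9832763671875, -291.3064270019531), 22.068296432495117) [0.0591184  0.06627653]
rim 2957 [424.40301941 585.0969542 ] [-367.56802918 -206.49011678]
flap 1.1976245391436386
```

View pics/s5.png

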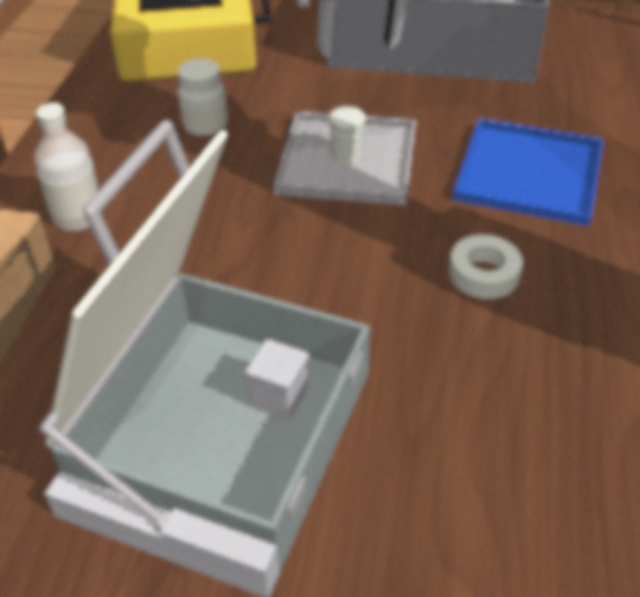

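The jar stands upright at (347,137) in the middle of the grey tray, about 5 mm off its centre. The flap rests on its stay (foot at (160,522)) and the tin (277,375) is still in the case.

```bash
python3 -c "
from cell import *
print(hand_in())"
```

```text
the job is handed in; nothing more can be done
None
```

The job is handed in: the flap rests on its stay at about 1.2 rad, the jar stands upright about 5 mm from the steel tray's centre, and the tin was left in place in the case.

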